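# Stack a gift tower in the squaring stand and hold it pressed for tying

### The job

Build up the gift tower in the squaring stand: set the medium carton squarely on the tall carton that already stands there, then the flat carton on top of it, long sides flush, putting each down gently. Then push the stand's sliding grip towards the fence so that the pad presses all three cartons home against the fence, with its springs squeezed about half way (some 12 N), and finish while still holding it there, so that a colleague can tie the ribbon round the tower. Leave the other things on the counter alone.

Things in the scene. Friction and masses are not known exactly. Their poses are not given: they have to be found in the camera images.
- stand: squaring stand of oak, fixed to the counter, 306 x 112 mm; origin under the middle of the stand at counter height; its +x axis is the pressing direction, towards the fence; z up. The cartons stand on its light deck, whose top is 18 mm above the counter, between fence and pad. A ribbon channel, 36 mm wide, crosses the deck under the tower.
- fence: upright cork-faced board of the stand, 92 mm wide, its top 118 mm above the counter, with steel brackets behind; fixed. Origin on the deck at the foot of the fence; the face that the cartons are pressed against is 2 mm towards the pad from it (125 mm ahead of the stand's origin along its x axis). A carton pressed home has its origin 70 mm ahead of the stand's origin.
- push_grip: upright rounded oak grip on the aluminium carriage, 42 mm along the pressing direction, 24 mm across it, 86 mm tall; origin at the middle of its foot, 33 mm above the counter (top at 119 mm); axes as the stand's. To be pinched across its 24 mm from above and pushed along the stand's +x. The carriage's upright (top at 113 mm) stands 35 mm ahead of the grip's middle, the pad beyond it.
- carriage (a joint): slide of the carriage with grip and pad, in m: 0 fully back, grows towards the fence; end at 0.078. It runs freely (0.6 N friction) and does not lock: the springs push it back when let go. The free pad's face is 85 mm ahead of the grip's middle; it would touch cartons that are already home at 0.050, so that the springs are half squeezed at about 0.060.
- pad (a joint): squeeze of the four pad springs, in m: 0 pad fully out, 0.020 springs fully squeezed. The push is 3 N to start it plus 0.9 N per mm, about 12 N half way.
- carton_tall: closed lidded gift carton, dark brown lid on a kraft base, 110 (its x) x 54 (its y) x 48 mm high; origin at the middle of its underside; already stands on the deck of the stand, lengthwise, a little short of the fence and slightly askew. About 0.22 kg.
- carton_mid: the same kind of carton, 110 x 54 x 38 mm high; origin at the middle of its underside; lies flat on the counter. About 0.17 kg.
- carton_flat: the same kind of carton, the lowest of the three, 110 x 54 x 28 mm high; origin at the middle of its underside; lies flat on the counter. About 0.12 kg.
- service_bell: bystander: counter bell, 80 mm across, 60 mm high; origin under its middle
- card_stand_0: bystander: oak block with an upright card, 24 x 85 x 57 mm; origin under its middle
- counter_brush: bystander: crumb brush, 26 x 131 x 30 mm; origin under its middle
- bowl_cacao: bystander: small oval bowl of cacao beans, 63 x 85 x 43 mm; origin under its middle
Mind the look-alikes: they are no part of the job. What is shaped like the carton_flat but red is not meant.

How it is judged (in metres and radians):
On the way, in this order (a step that is already met when the one before it is completed fails the run):
1. the medium carton stands squarely on the tall one in the stand, let go (z of carton_mid in the frame of carton_tall between 0.044 and 0.052 m and y of carton_mid in the frame of carton_tall between -0.007 and 0.007 m and x of carton_mid in the frame of carton_tall between -0.03 and 0.03 m and angle between the x axis of carton_mid and the x axis of carton_tall, either way round below 0.12 rad and contact force between the fingers and carton_mid below 0.2 N and linear speed of carton_mid below 0.03 m/s), for 0.2 s.
2. the flat carton stands squarely on the medium one, let go (z of carton_flat in the frame of carton_mid between 0.034 and 0.042 m and y of carton_flat in the frame of carton_mid between -0.007 and 0.007 m and x of carton_flat in the frame of carton_mid between -0.03 and 0.03 m and angle between the x axis of carton_flat and the x axis of carton_mid, either way round below 0.12 rad and contact force between the fingers and carton_flat below 0.2 N and linear speed of carton_flat below 0.03 m/s), for 0.2 s.
At the end, for the whole second after the job is handed in: Tall, medium, flat carton on one another, long sides flush within 7 mm, each home against the fence (3 mm, 0.05 rad) and at rest; fingers still on the grip, pad springs squeezed 4 to 16 mm, 4 to 18 N on the fence (z of carton_tall in the frame of stand between 0.014 and 0.022 m and y of carton_tall in the frame of stand between -0.02 and 0.02 m and z of carton_mid in the frame of carton_tall between 0.044 and 0.052 m and y of carton_mid in the frame of carton_tall between -0.007 and 0.007 m and z of carton_flat in the frame of carton_mid between 0.034 and 0.042 m and y of carton_flat in the frame of carton_mid between -0.007 and 0.007 m and x of carton_tall in the frame of stand between 0.067 and 0.073 m and angle between the x axis of each of carton_tall, carton_mid, carton_flat and the x axis of stand, either way round below 0.05 rad and linear speed of each of carton_tall, carton_mid, carton_flat below 0.01 m/s and x of carton_mid in the frame of stand between 0.067 and 0.073 m and x of carton_flat in the frame of stand between 0.067 and 0.073 m and value of joint pad between 0.004 and 0.016 m and contact force between fence and anything else between 4 and 18 N and contact force between the fingers and push_grip above 3 N); the arm keeps its last pose, push and grip.
It fails at once if a carton is dropped or banged down on another (over 45 N between them) (contact force between carton_mid and carton_tall above 45 N or contact force between carton_flat and carton_mid above 45 N).
It fails at once if the cartons are crushed against the fence (over 30 N) (contact force between fence and anything else above 30 N).
It fails at once if another thing on the counter is shifted by more than 25 mm (distance of any of service_bell, card_stand_0, counter_brush, bowl_cacao from where it was at the start of the episode above 0.025 m).
It also fails if it takes over 66 s, if anything falls off the work surface, if the arm or the gripper's body presses on something with over 40 N, if the wrist force passes 120 N, or if a joint passes its speed limit or range.

### The arm

A 6-joint arm with a two-finger parallel gripper is mounted at the origin on a cart in front of the work surface, level with it; the furniture and walls round the work are solid. World frame = base frame: x ahead of the robot, y to its left, z up, the work surface at z = 0. Lengths are in mm, angles in rad, forces in N, time in s.
With the tool pointing down it reaches from about 275 to 750 mm from the base axis. Payload 10.2 kg.
Tool frame: the origin (TCP) lies at the very end of the fingers, on their centre line; the grasp point (between the pads) lies 19 mm behind it; z points along the fingers, y is the line along which they close (so a half turn about z gives the same grasp; the last joint's range is limited). The gripper opens to 85 mm and grips with 20 to 120 N. Pads are 22 mm wide; open, the fingers measure 114 mm over their backs; the gripper's body (76 mm by 85 mm) begins 54 mm behind the grasp point. The pads swing forward as they close: fully open they stand 13 mm farther back than shut.
Start: joints at [0.892, 0.313, 1.498, -0, 1.331, -0.223], TCP at [231.108, 471.402, 231.294] pointing down, gripper open.
Joint ranges: [-2.94, 2.94], [-0.97, 2.17], [0.19, 2.56], [-1.23, 4.37], [0.02, 3.11], [-2.88, 2.88]. Speed limits (rad/s): [2.39, 2.39, 3.01, 3.14, 3.14, 3.14].

### API

Orientations are given as a unit quaternion [w, x, y, z].
In Python, from rig import * gives the robot as it stands. The module is installed in compiled form; this text tells all that it offers.
- The arm moves only by the shell command python3 -m crank 'ROWS' [FORCE]. ROWS is JSON, a list that holds one entry, the list of rows, each a list of 7 numbers: the shift along the tool's x, y, z in units of 25 mm (1.0 is 25 mm), then the turn, a rotation vector about the tool's x, y, z in units of 8 degrees (1.0 is 8 degrees), then the finger opening in mm, from 0 to 85.4. A call has exactly 8 rows; each row shifts and turns the commanded pose from where the row before left it, along the tool's axes as they then stand; what a row does not reach is not made up. A row lasts 1/10 s, in which the tool goes at most 50 mm and 8.59 degrees, less where a joint would pass 70% of its speed; a pose out of reach is approached as far as the arm can. A call is refused whole if a number of a shift passes 1 or a number of a turn 1, either way. A call with a gripper value outside its range is refused whole. The fingers move at their own pace and stop on an object; FORCE is the grip in N (left out, the last holds). Time passes only in rows, so rows that do not move let the fingers close, or fill a call up. It gives the time, the measured TCP pose, the force, the opening and the grip force at its end, in the units of the state.
- sense(): the state, without advancing time (a new reading comes with each control period).
- capture(name): name is "scene" or "top"; returns the picture (400x640x3 uint8, blue, green, red); there is no depth.
- camera_model(name): a dict with "fx", "fy", "cx", "cy" (pixels), "k1" (the pictures are not rectified: a ray, as slopes to the right and down, at radius r is drawn at 1 + k1 r^2 times it, then the intrinsics apply), "world_from_camera" (4x4, takes a point from camera to world coordinates). Camera axes: x right, y up, looking along -z (the intrinsics and any distortion apply to the point x, -y, -z); pixel columns grow to the right and rows downward; lengths in mm; the calibration is good to about 2 mm. A picture is of the moment at which its call begins. camera_model takes no time and is no camera call.
- finish_job(): hands the job in; it is judged then, once.
The state is a dict: "time_s": time; "joints": joint angles; "dq": joint speeds; "tau": joint torques, N m; "eef_pos": TCP position; "ee_rot": TCP orientation; "force": force on the tool from outside, world axes, zero at the start; "wrist_torque": the same for the moment, N m; "grip_width": opening from 0.0 (shut) to 1.0 (fully open); "grip_force": force on a finger pad.
Only numpy, scipy, OpenCV 4.12 (cv2) and the standard library are available. Lean on these libraries where they do the work, as an engineer would, in place of code of your own. Each camera call takes 0.05 s, during which the arm holds its last target. There are 200 camera calls.

## Working session

There is one attempt and no reset: what is moved stays moved. The work goes in short steps, Python scripts to look and compute and a shell command to move; the robot and the scene stay as the last step left them, time stands still between calls to the robot, and variables do not carry over. Pictures are saved under pics/ and viewed, at most 10 in all, crops included, and the job is handed in when it is done.

```bash
mkdir -p pics; python3 - <<'E'
from rig import *
import cv2
for n in("scene","top"):
    cv2.imwrite(f"pics/{n}0.png",capture(n)); m=camera_model(n); print(n,m)
s=sense(); print(s)
E
```

```text
scene {'fx': 366.29387518684837, 'fy': 366.29387518684837, 'cx': 323.75929472885105, 'cy': 199.03443752948243, 'k1': -0.035618248902280186, 'world_from_camera': array([[ 4.97998116e-01,  5.50981310e-01, -6.69639808e-01,
        -1.85688285e+02],
       [-8.67080343e-01,  3.04783468e-01, -3.94054206e-01,
        -4.45223746e+02],
       [-1.30213595e-02,  7.76869766e-01,  6.29526656e-01,
         7.42346979e+02],
       [ 0.00000000e+00,  0.00000000e+00,  0.00000000e+00,
         1.00000000e+00]])}
top {'fx': 375.2049639612203, 'fy': 375.2049639612203, 'cx': 322.41180570317914, 'cy': 197.33281421630258, 'k1': -0.08518151470813397, 'world_from_camera': array([[ 2.93135501e-02,  9.84089941e-01, -1.75236135e-01,
         3.01384996e+02],
       [-9.99225201e-01,  2.42435299e-02, -3.10040169e-02,
        -6.68501119e+01],
       [-2.62623987e-02,  1.76009200e-01,  9.84038133e-01,
         1.22087250e+03],
       [ 0.00000000e+00,  0.00000000e+00,  0.00000000e+00,
         1.00000000e+00]])}
{'time_s': 0.1, 'joints': array([ 8.91567582e-01,  3.13375847e-01,  1.49832031e+00, -7.49292000e-06,
        1.33100531e+00, -2.23409249e-01]), 'dq': array([ 1.49715888e-04, -1.80237845e-03, -1.29397143e-03,  5.65084635e-05,
        2.25698129e-04,  1.82488848e-03]), 'tau': array([ 1.76001478e-03, -4.12903547e+01, -2.60143930e+01, -2.73410287e-04,
        3.03571273e-03, -6.49822042e-06]), 'eef_pos': array([230.98152761, 471.21661359, 230.81697786]), 'ee_rot': array([-2.38531697e-04,  2.25940915e-01,  9.74140850e-01, -5.00482603e-04]), 'force': array([-0.26529463,  0.34528292,  0.34745022]), 'wrist_torque': array([-0.00343029,  0.02631321,  0.02235531]), 'grip_force': 0.0, 'grip_width': 1.005143109658671}
```

View pics/top0.png

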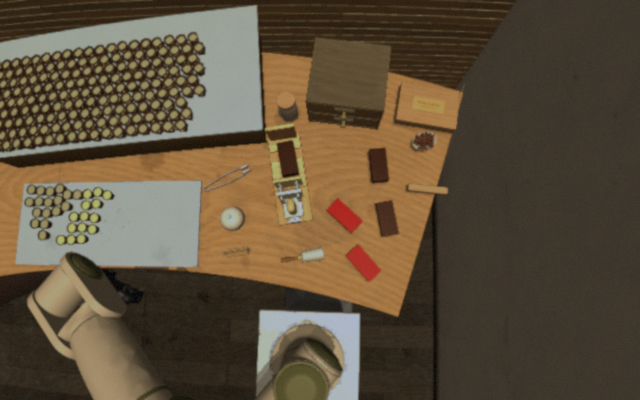

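View pics/scene0.png

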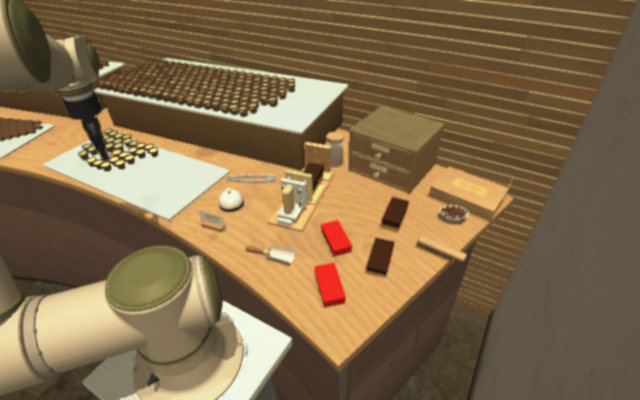

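The top view shows the stand around (290,175), with its fence at (283,133) and grip at (291,208). The dark cartons are at (378,165) and (387,218), the red decoys at (344,215) and (363,262), the bell at (232,218) and the brush at (303,256). I'll zoom in next.

```bash
python3 - <<'E'
import cv2
a=cv2.imread("pics/top0.png")[115:235,255:415]; cv2.imwrite("pics/tc.png",cv2.resize(a,None,fx=5,fy=5,interpolation=2))
a=cv2.imread("pics/scene0.png")[135:285,260:420]; cv2.imwrite("pics/sc.png",cv2.resize(a,None,fx=4,fy=4,interpolation=2))
E
```

```text
(no output)
```

View pics/tc.png

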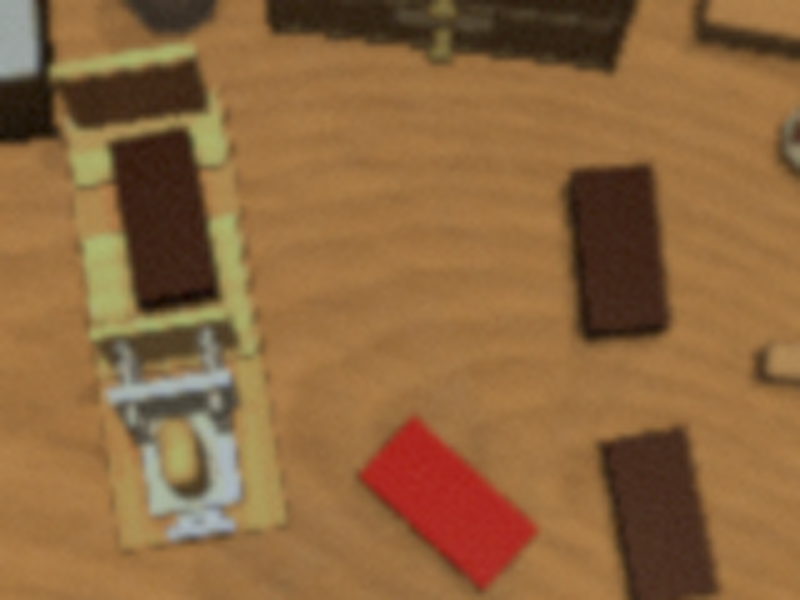

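View pics/sc.png

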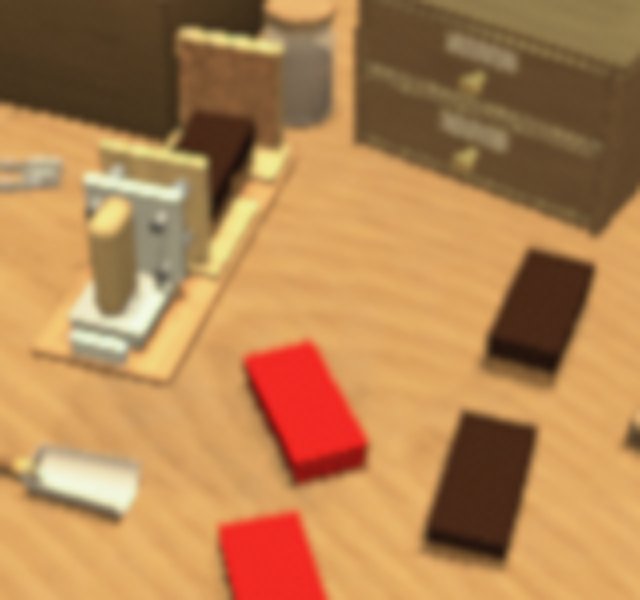

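The far carton at (378,165) looks taller, so it should be the medium one. The near one at (387,218) should be the flat one. I'll fit the poses and check the heights.

```bash
cat > h.py <<'E'
import numpy as np, cv2
from rig import *
from scipy.optimize import least_squares
M={n:camera_model(n) for n in("scene","top")}
def proj(n,P):
    m=M[n]; W=m["world_from_camera"]; p=(np.atleast_2d(P)-W[:3,3])@W[:3,:3]
    a=p[:,0]/-p[:,2]; b=-p[:,1]/-p[:,2]; k=1+m["k1"]*(a*a+b*b)
    return np.c_[m["cx"]+m["fx"]*a*k, m["cy"]+m["fy"]*b*k]
def place(q,L):
    c,s=np.cos(q[2]),np.sin(q[2]); L=np.array(L,float)
    return np.c_[q[0]+c*L[:,0]-s*L[:,1], q[1]+s*L[:,0]+c*L[:,1], L[:,2]]
T=lambda p:(np.array(p)+.5)/5-.5+[255,115]
S=lambda p:(np.array(p)+.5)/4-.5+[260,135]
E
cat > fit.py <<'E'
from h import *
def box(h): return [(55,27,h),(55,-27,h),(-55,-27,h),(-55,27,h)]
def solve(name,q0,obs,h=None):
    def f(q):
        r=[]
        for n,L,px in obs:
            L=np.array(L,float).copy()
            if h: L[:,2]=q[3]
            r.append(proj(n,place(q,L))-px)
        return np.concatenate(r).ravel()
    s=least_squares(f,q0,loss="soft_l1"); print(name,np.round(s.x,3),"res px",np.round(s.fun,1)); return s.x
far=[("top",box(38),T([(573,170),(652,165),(667,322),(588,330)])),("scene",box(38),S([(533,248),(595,264),(553,358),(490,340)]))]
near=[("top",box(28),T([(603,442),(685,428),(716,592),(634,603)])),("scene",box(28),S([(463,412),(537,427),(503,553),(428,540)]))]
solve("far free h",[500,-200,0.,30],far,1); solve("near free h",[400,-250,0.,30],near,1)
for o,n in((far,"far"),(near,"near")):
    q=solve(n+" top only",[450,-230,0.],o[:1])
st=[("top",[(125,46,118),(125,-46,118),(-153,56,0),(-153,-56,0)],T([(55,82),(200,58),(123,550),(286,524)])),
    ("scene",[(125,46,118),(125,-46,118),(-153,56,0),(-153,-56,0)],S([(180,42),(283,52),(35,352),(168,382)]))]
q=solve("stand",[480,20,0.1],st)
print("grip",place(q,[(-120,0,119)]),"home",place(q,[(70,0,66)]))
solve("tall",[540,20,.1],[("top",box(66),T([(112,143),(188,128),(216,292),(140,303)]))])
a=cv2.resize(cv2.imread("pics/top0.png"),None,fx=5,fy=5,interpolation=2).astype(int)
print("R row far", a[115*5+250,1275+560:1275+680:4,2]); print("R col far",a[575+150:575+350:5,1275+620,2])
E
python3 fit.py
```

```text
far free h [ 6.29791e+02 -2.10505e+02  9.40000e-02  3.02340e+01] res px [-0.1 -0.4  0.4 -0.5  0.6  0.5 -0.2  0.  -1.4  0.4  0.3  0.8  1.  -0.1
 -1.4 -0.8]
near free h [ 4.54548e+02 -2.38127e+02  1.94000e-01  1.76780e+01] res px [ 0.1 -0.6  0.  -0.6  0.5 -0.   0.3  0.6 -0.8  0.7  0.1  1.3  0.6 -0.2
 -1.6 -2.1]
far top only [ 6.27220e+02 -2.09041e+02  9.50000e-02] res px [-0.4 -0.4  0.2 -0.5  0.5  0.7 -0.3  0.2]
near top only [ 4.52680e+02 -2.35906e+02  1.86000e-01] res px [-0.1 -0.7 -0.  -0.6  0.2  0.4 -0.1  0.9]
stand [5.87313e+02 8.32800e+01 1.73000e-01] res px [ 0.2  0.2  0.4  0.6 -0.4 -0.8  0.8 -0.5 -0.6 -1.7 -0.3  0.4 -0.8 -0.5
  0.4  0.6]
grip [[469.1092757   62.59457385 119.        ]] home [[656.26504582  95.34694345  66.        ]]
tall [6.32972e+02 8.55500e+01 2.08000e-01] res px [-0.6 -0.1  0.7 -0.1  0.7 -0.4 -0.8  0.5]
R row far [147 137 118  88  61  52  59  65  64  63  64  64  63  64  63  64  62  61
  66  65  64  64  64  65  74 103 138 160 163 161]
R col far [161 160 158 121  75  61  59  61  60  61  61  61  63  64  63  63  62  64
  65  64  64  65  65  64  66  65  63  66  67  65  66  68  67  64  68  67
  47  64 113 143]
```

```bash
cat > to.py <<'E'
import sys
from h import *
from scipy.spatial.transform import Rotation as R
s=sense(); w=s["ee_rot"]; r=R.from_quat([w[1],w[2],w[3],w[0]])
x,y,z,yaw=map(float,sys.argv[1:5])   # yaw: direction of carton x; tool y = yaw+90deg
ty=np.array([-np.sin(yaw),np.cos(yaw),0]); tz=np.array([0,0,-1.]); tx=np.cross(ty,tz)
g=R.from_matrix(np.c_[tx,ty,tz])
d=np.array([x,y,z])-s["eef_pos"]
print("t",round(s["time_s"],1),"pos",s["eef_pos"].round(1),"F",s["force"].round(1),"w",round(s["grip_width"]*85,1),"gf",round(s["grip_force"],1))
print("turn units",((r.inv()*g).as_rotvec(degrees=True)/8).round(3),"shift now axes",(r.inv().apply(d)/25).round(3),"after turn",(g.inv().apply(d)/25).round(3))
E
python3 -m crank '[[[0,0,0,0,0,-0.99,85],[0,0,0,0,0,-0.99,85],[0,0,0,0,0,-0.99,85],[0,0,0,0,0,-0.98,85],[-0.4,-0.9,0,0,0,0,85],[-0.45,-0.98,0,0,0,0,85],[-0.45,-0.98,0,0,0,0,85],[-0.45,-0.98,0,0,0,0,85]]]'
python3 -m crank '[[[-0.45,-0.98,0,0,0,0,85],[-0.45,-0.98,0,0,0,0,85],[-0.45,-0.98,0,0,0,0,85],[-0.45,-0.98,0,0,0,0,85],[-0.45,-0.98,0,0,0,0,85],[-0.45,-0.98,0,0,0,0,85],[-0.45,-0.98,0,0,0,0,85],[-0.45,-0.98,0,0,0,0,85]]]'
python3 to.py 627.5 -209.5 100 0.095
```

```text
time_s: 0.9
eef_pos: [284.1, 379.0, 231.0]
ee_rot: [-0.0, -0.048, 0.999, -0.0]
force: [-0.1, 0.4, 0.7]
grip_width: 0.996
grip_force: 0.0
time_s: 1.7
eef_pos: [392.4, 192.5, 231.1]
ee_rot: [-0.0, -0.048, 0.999, -0.0]
force: [0.8, -0.1, 0.7]
grip_width: 0.999
grip_force: 0.0
t 1.7 pos [392.4 192.5 231.1] F [ 0.8 -0.1  0.7] w 84.9 gf 0.0
turn units [-0.001 -0.003  0.005] shift now axes [ -7.825 -16.904   5.241] after turn [ -7.835 -16.899   5.244]
```

```bash
python3 -m crank '[[[-0.46,-1,0,0,0,0,85],[-0.46,-1,0,0,0,0,85],[-0.46,-1,0,0,0,0,85],[-0.46,-1,0,0,0,0,85],[-0.46,-1,0,0,0,0,85],[-0.46,-1,0,0,0,0,85],[-0.46,-1,0,0,0,0,85],[-0.46,-1,0,0,0,0,85]]]' >/dev/null
python3 -m crank '[[[-0.46,-1,0,0,0,0,85],[-0.46,-1,0,0,0,0,85],[-0.46,-1,0,0,0,0,85],[-0.46,-1,0.5,0,0,0,85],[-0.46,-1,0.8,0,0,0,85],[-0.46,-0.8,0.8,0,0,0,85],[-0.46,-0.5,0.8,0,0,0,85],[0,0,0,0,0,0,85]]]'
python3 to.py 627.5 -209.5 7 0.095
```

```text
time_s: 3.3
eef_pos: [597.4, -146.6, 155.2]
ee_rot: [-0.003, -0.047, 0.999, 0.001]
force: [0.5, 0.8, -1.0]
grip_width: 0.997
grip_force: 0.0
t 3.3 pos [ 597.4 -146.6  155.2] F [ 0.5  0.8 -1. ] w 84.7 gf 0.0
turn units [ 0.02  -0.036 -0.006] shift now axes [-0.993 -2.634  5.917] after turn [-0.961 -2.618  5.93 ]
```

```bash
python3 -m crank '[[[-0.33,-0.87,0,0,0,0,85],[-0.33,-0.87,0,0,0,0,85],[-0.33,-0.87,0.2,0,0,0,85],[0,0,0.8,0,0,0,85],[0,0,0.9,0,0,0,85],[0,0,0.9,0,0,0,85],[0,0,0,0,0,0,85],[0,0,0,0,0,0,85]]]'
python3 to.py 627.5 -209.5 7 0.095
python3 - <<'E'
from h import *
for n in("top","scene"):
    im=capture(n); a=im[130:230,340:420] if n=="top" else im[150:290,340:460]
    cv2.imwrite(f"pics/{n}1.png",cv2.resize(a,None,fx=4,fy=4,interpolation=2))
a=cv2.imread("pics/top1.png");b=cv2.imread("pics/scene1.png");H=max(a.shape[0],b.shape[0])
p=lambda i:cv2.copyMakeBorder(i,0,H-i.shape[0],0,0,0)
cv2.imwrite("pics/c1.png",cv2.hconcat([p(a),p(b)])[:600,:800])
E
```

```text
time_s: 4.1
eef_pos: [629.1, -208.1, 90.2]
ee_rot: [0.0, -0.048, 0.999, -0.0]
force: [0.6, -0.1, -0.8]
grip_width: 0.996
grip_force: 0.0
t 4.1 pos [ 629.1 -208.1   90.2] F [ 0.6 -0.1 -0.8] w 84.7 gf 0.0
turn units [-0.003  0.005  0.008] shift now axes [ 0.072 -0.047  3.326] after turn [ 0.07  -0.049  3.326]
```

View pics/c1.png

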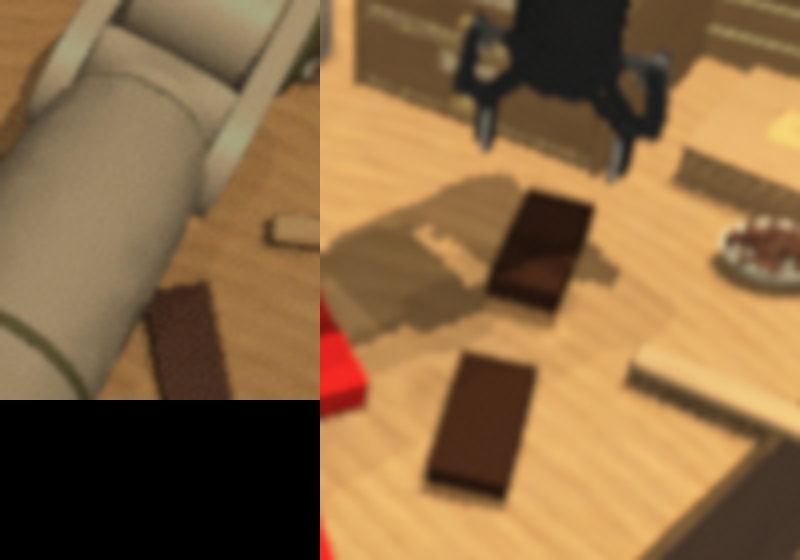

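The scene crop shows the open fingers at (485,145) and (615,178), straddling the medium carton at (540,250). I'll descend and grip.

```bash
python3 -m crank '[[[0.07,-0.05,0.6,0,0,0,85],[0,0,0.7,0,0,0,85],[0,0,0.6,0,0,0,85],[0,0,0.5,0,0,0,85],[0,0,0.5,0,0,0,85],[0,0,0.4,0,0,0,85],[0,0,0,0,0,0,85],[0,0,0,0,0,0,85]]]' 35
python3 -m crank '[[[0,0,0,0,0,0,70],[0,0,0,0,0,0,65],[0,0,0,0,0,0,60],[0,0,0,0,0,0,56],[0,0,0,0,0,0,50],[0,0,0,0,0,0,45],[0,0,0,0,0,0,45],[0,0,0,0,0,0,45]]]' 35
python3 to.py 632 85.5 160 0.208
```

```text
time_s: 5.0
eef_pos: [627.5, -209.9, 6.5]
ee_rot: [0.0, -0.048, 0.999, -0.0]
force: [0.2, 0.4, 0.6]
grip_width: 0.995
grip_force: 0.0
time_s: 5.8
eef_pos: [627.5, -210.1, 6.8]
ee_rot: [0.0, -0.048, 0.999, -0.0]
force: [0.2, -1.3, 5.5]
grip_width: 0.623
grip_force: 38.4
t 5.8 pos [ 627.5 -210.1    6.8] F [ 0.2 -1.3  5.5] w 53.0 gf 38.4
turn units [-0.004  0.005 -0.804] shift now axes [-1.312 11.748 -6.133] after turn [-2.616 11.531 -6.127]
```

```bash
python3 -m crank '[[[0,0,-0.4,0,0,0,45],[0,0,-0.7,0,0,0,45],[0,0,-1,0,0,0,45],[0,0,-1,0,0,0,45],[0,0,-1,0,0,0,45],[0,0,-1,0,0,0,45],[0,0,-1,0,0,0,45],[0,0,0,0,0,-0.8,45]]]'
python3 -m crank '[[[-0.1,0.5,0,0,0,0,45],[-0.25,0.9,0,0,0,0,45],[-0.25,1,0,0,0,0,45],[-0.25,1,0,0,0,0,45],[-0.25,1,0,0,0,0,45],[-0.25,1,0,0,0,0,45],[-0.25,1,0,0,0,0,45],[-0.25,1,0,0,0,0,45]]]'
python3 -m crank '[[[-0.25,1,0,0,0,0,45],[-0.25,1,0,0,0,0,45],[-0.25,0.9,0,0,0,0,45],[-0.15,0.7,0,0,0,0,45],[0,0.4,0,0,0,0,45],[0,0,0,0,0,0,45],[0,0,0,0,0,0,45],[0,0,0,0,0,0,45]]]'
python3 to.py 633 85.5 74 0.208
```

```text
time_s: 6.6
eef_pos: [628.3, -210.2, 162.9]
ee_rot: [0.002, -0.104, 0.995, -0.002]
force: [-0.1, -0.1, -0.8]
grip_width: 0.627
grip_force: 37.9
time_s: 7.4
eef_pos: [633.6, -17.1, 157.9]
ee_rot: [-0.001, -0.102, 0.995, 0.0]
force: [-0.2, -0.5, -0.5]
grip_width: 0.626
grip_force: 37.8
time_s: 8.2
eef_pos: [635.9, 82.2, 158.8]
ee_rot: [-0.0, -0.103, 0.995, -0.0]
force: [0.4, -0.8, -2.4]
grip_width: 0.63
grip_force: 37.8
t 8.2 pos [635.9  82.2 158.8] F [ 0.4 -0.8 -2.4] w 53.5 gf 37.8
turn units [-0.001 -0.001 -0.015] shift now axes [0.086 0.153 3.391] after turn [0.086 0.153 3.391]
```

```bash
python3 -m crank '[[[0.08,0.06,0.5,0,0,0,45],[0,0.07,0.7,0,0,0,45],[0,0,0.6,0,0,0,45],[0,0,0.5,0,0,0,45],[0,0,0.3,0,0,0,45],[0,0,0,0,0,0,45],[0,0,0,0,0,0,45],[0,0,0,0,0,0,45]]]'
python3 to.py 633 85 74 0.208
python3 - <<'E'
from h import *
im=capture("scene")[120:220,260:380]
cv2.imwrite("pics/s2.png",cv2.resize(im,None,fx=6,fy=6,interpolation=2)[:600])
E
```

```text
time_s: 9.0
eef_pos: [633.6, 85.9, 94.6]
ee_rot: [0.001, -0.104, 0.995, -0.0]
force: [-0.2, -0.1, -1.5]
grip_width: 0.625
grip_force: 37.8
t 9.0 pos [633.6  85.9  94.6] F [-0.2 -0.1 -1.5] w 53.1 gf 37.8
turn units [-0.003  0.01  -0.004] shift now axes [ 0.034 -0.03   0.825] after turn [ 0.033 -0.03   0.825]
```

View pics/s2.png

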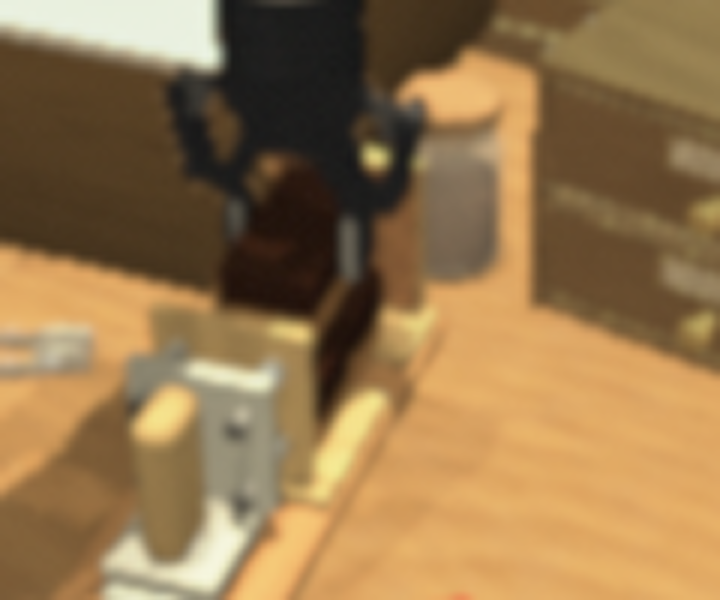

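The medium carton hangs above the tall one at (290,270), clear of the pad. I'll lower it gently.

```bash
python3 -m crank '[[[0.03,-0.03,0.25,0,0,0,45],[0,0,0.25,0,0,0,45],[0,0,0.2,0,0,0,45],[0,0,0.05,0,0,0,45],[0,0,0.03,0,0,0,45],[0,0,0,0,0,0,45],[0,0,0,0,0,0,45],[0,0,0,0,0,0,45]]]'
python3 to.py 633 85 73 0.208
```

```text
time_s: 9.85
eef_pos: [632.7, 85.1, 74.5]
ee_rot: [0.0, -0.104, 0.995, -0.0]
force: [-0.2, -0.4, -0.3]
grip_width: 0.625
grip_force: 37.8
t 9.8 pos [632.7  85.1  74.5] F [-0.2 -0.4 -0.3] w 53.2 gf 37.8
turn units [-0.001  0.002 -0.004] shift now axes [-0.009 -0.006  0.059] after turn [-0.009 -0.006  0.059]
```

```bash
python3 -m crank '[[[0,0,0.03,0,0,0,45],[0,0,0.03,0,0,0,45],[0,0,0,0,0,0,45],[0,0,0,0,0,0,45],[0,0,0,0,0,0,45],[0,0,0,0,0,0,45],[0,0,0,0,0,0,45],[0,0,0,0,0,0,45]]]'
```

```text
time_s: 10.65
eef_pos: [632.7, 85.1, 72.8]
ee_rot: [0.0, -0.104, 0.995, -0.0]
force: [-0.3, -0.7, -0.2]
grip_width: 0.624
grip_force: 37.7
```

```bash
python3 -m crank '[[[0,0,0.03,0,0,0,45],[0,0,0,0,0,0,45],[0,0,0.03,0,0,0,45],[0,0,0,0,0,0,45],[0,0,0,0,0,0,45],[0,0,0,0,0,0,45],[0,0,0,0,0,0,45],[0,0,0,0,0,0,45]]]'
```

```text
time_s: 11.45
eef_pos: [632.8, 85.1, 72.8]
ee_rot: [0.0, -0.104, 0.995, -0.0]
force: [-5.8, 0.3, 9.9]
grip_width: 0.624
grip_force: 39.1
```

```bash
python3 -m crank '[[[0,0,-0.05,0,0,0,45],[0,0,0,0,0,0,55],[0,0,0,0,0,0,58],[0,0,0,0,0,0,64],[0,0,0,0,0,0,72],[0,0,0,0,0,0,80],[0,0,0,0,0,0,85],[0,0,0,0,0,0,85]]]'
python3 -m crank '[[[0,0,-0.3,0,0,0,85],[0,0,-0.6,0,0,0,85],[0,0,-0.8,0,0,0,85],[0,0,-0.9,0,0,0,85],[0,0,-0.9,0,0,0,85],[0,0,-0.9,0,0,0,85],[0,0,0,0,0,0,85],[0,0,0,0,0,0,85]]]'
python3 to.py 453 -236.5 160 0.19
```

```text
time_s: 12.25
eef_pos: [632.7, 85.1, 72.5]
ee_rot: [-0.0, -0.104, 0.995, 0.0]
force: [-0.3, 0.2, 0.9]
grip_width: 0.995
grip_force: 0.0
time_s: 13.05
eef_pos: [632.7, 85.1, 183.1]
ee_rot: [0.0, -0.104, 0.995, -0.0]
force: [0.5, 0.3, -0.3]
grip_width: 0.991
grip_force: 0.0
t 13.1 pos [632.7  85.1 183.1] F [ 0.5  0.3 -0.3] w 84.2 gf 0.0
turn units [-0.002  0.007  0.125] shift now axes [  9.683 -11.107   0.918] after turn [  9.487 -11.274   0.924]
```

```bash
python3 -m crank '[[[0.5,-0.6,0,0,0,0.125,85],[0.85,-1,0,0,0,0,85],[0.85,-1,0,0,0,0,85],[0.85,-1,0,0,0,0,85],[0.85,-1,0,0,0,0,85],[0.85,-1,0,0,0,0,85],[0.85,-1,0,0,0,0,85],[0.85,-1,0,0,0,0,85]]]'>/dev/null
python3 -m crank '[[[0.85,-1,0.2,0,0,0,85],[0.85,-1,0.2,0,0,0,85],[0.7,-0.9,0.2,0,0,0,85],[0.4,-0.5,0.2,0,0,0,85],[0.2,-0.3,0,0,0,0,85],[0,0,0,0,0,0,85],[0,0,0,0,0,0,85],[0,0,0,0,0,0,85]]]'
python3 to.py 453 -236.5 5 0.19
cat > look.py <<'E'
# top-face poses of dark lids in the top view: look.py name
import sys
from h import *
im=capture("top"); cv2.imwrite(f"pics/{sys.argv[1]}.png",im)
cv2.imwrite(f"pics/{sys.argv[1]}c.png",cv2.resize(im[115:235,255:415],None,fx=5,fy=5,interpolation=2))
E
python3 look.py t3
```

```text
time_s: 14.65
eef_pos: [454.7, -236.4, 162.6]
ee_rot: [0.0, -0.095, 0.995, 0.0]
force: [-0.4, 0.2, -0.4]
grip_width: 0.995
grip_force: 0.0
t 14.7 pos [ 454.7 -236.4  162.6] F [-0.4  0.2 -0.4] w 84.6 gf 0.0
turn units [0.    0.001 0.008] shift now axes [0.068 0.007 6.305] after turn [0.068 0.008 6.305]
```

View pics/t3c.png

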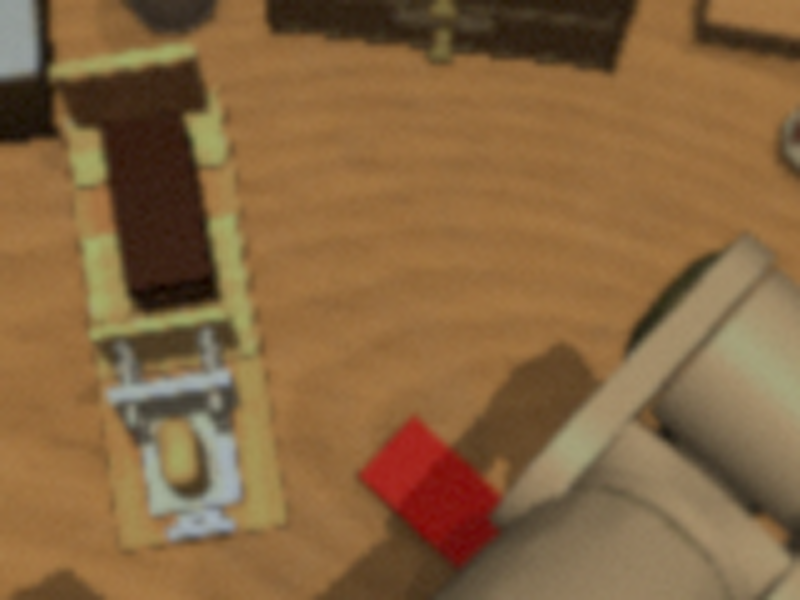

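The medium carton now covers the tall one: its lid corners are at about (103,122), (183,112), (214,276) and (131,290), and it looks flush. I'll descend on the flat carton and fit the tower pose.

```bash
python3 - <<'E'
from h import *
b=[(55,27,104),(55,-27,104),(-55,-27,104),(-55,27,104)]
s=least_squares(lambda q:(proj("top",place(q,b))-T([(103,122),(183,112),(214,276),(131,290)])).ravel(),[633,85,.2]);print(s.x,s.fun.round(1))
# colour samples across the lid at mid length, full-res row
a=cv2.resize(cv2.imread("pics/t3.png"),None,fx=5,fy=5,interpolation=2).astype(int)
print(a[575+200,1275+80:1275+240:5,2])
E
python3 -m crank '[[[0.07,0,0.5,0,0,0,85],[0,0,0.9,0,0,0,85],[0,0,0.9,0,0,0,85],[0,0,0.9,0,0,0,85],[0,0,0.7,0,0,0,85],[0,0,0,0,0,0,85],[0,0,0,0,0,0,85],[0,0,0,0,0,0,85]]]'
python3 to.py 453 -236.5 5 0.19
python3 - <<'E'
from h import *
im=capture("scene")[170:290,320:440]
cv2.imwrite("pics/s4.png",cv2.resize(im,None,fx=5,fy=5,interpolation=2))
E
```

```text
[6.32663527e+02 8.49197383e+01 2.09388529e-01] [-0.4  0.4  0.6 -0.7  0.2 -0.  -0.5  0.3]
[161 163 165 164 167 159 118  73  56  55  55  55  56  56  54  54  57  57
  55  56  55  56  57  51  73 129 162 166 165 164 164 164]
time_s: 15.5
eef_pos: [453.2, -237.7, 66.2]
ee_rot: [0.001, -0.095, 0.995, -0.001]
force: [-0.0, -0.2, -0.2]
grip_width: 0.996
grip_force: 0.0
t 15.5 pos [ 453.2 -237.7   66.2] F [-0.  -0.2 -0.2] w 84.6 gf 0.0
turn units [-0.011  0.009  0.002] shift now axes [2.000e-03 5.100e-02 2.447e+00] after turn [-1.000e-03  4.800e-02  2.447e+00]
```

View pics/s4.png

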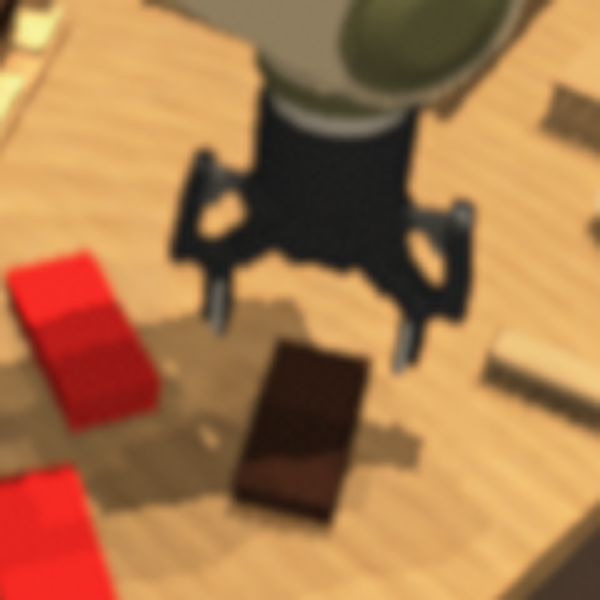

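The fingertips at (218,325) and (403,365) straddle the flat carton at (305,430), and the fit puts the medium carton flush within about 1 mm.

```bash
python3 -m crank '[[[0,0.05,0.5,0,0,0,85],[0,0,0.6,0,0,0,85],[0,0,0.6,0,0,0,85],[0,0,0.4,0,0,0,85],[0,0,0.27,0,0,0,85],[0,0,0,0,0,0,85],[0,0,0,0,0,0,85],[0,0,0,0,0,0,85]]]' 35
python3 -m crank '[[[0,0,0,0,0,0,70],[0,0,0,0,0,0,65],[0,0,0,0,0,0,60],[0,0,0,0,0,0,56],[0,0,0,0,0,0,50],[0,0,0,0,0,0,45],[0,0,0,0,0,0,45],[0,0,0,0,0,0,45]]]' 35
python3 to.py 632.5 85 185 0.209
```

```text
time_s: 16.35
eef_pos: [452.7, -236.5, 6.3]
ee_rot: [0.0, -0.095, 0.995, -0.0]
force: [0.6, -0.3, 0.0]
grip_width: 1.0
grip_force: 0.0
time_s: 17.15
eef_pos: [452.6, -236.4, 6.1]
ee_rot: [0.0, -0.095, 0.995, -0.0]
force: [-1.0, -0.6, 6.3]
grip_width: 0.625
grip_force: 37.6
t 17.1 pos [ 452.6 -236.4    6.1] F [-1.  -0.6  6.3] w 53.1 gf 37.6
turn units [-0.004  0.003 -0.136] shift now axes [-9.499 11.261 -7.158] after turn [-9.709 11.083 -7.155]
```

```bash
python3 -m crank '[[[0,0,-0.4,0,0,-0.14,45],[0,0,-0.8,0,0,0,45],[0,0,-1,0,0,0,45],[0,0,-1,0,0,0,45],[0,0,-1,0,0,0,45],[0,0,-1,0,0,0,45],[0,0,-1,0,0,0,45],[0,0,-1,0,0,0,45]]]'>/dev/null
python3 -m crank '[[[-0.4,0.5,0,0,0,0,45],[-0.87,1,0,0,0,0,45],[-0.87,1,0,0,0,0,45],[-0.87,1,0,0,0,0,45],[-0.87,1,0,0,0,0,45],[-0.87,1,0,0,0,0,45],[-0.87,1,0,0,0,0,45],[-0.87,1,0,0,0,0,45]]]'>/dev/null
python3 -m crank '[[[-0.87,1,0,0,0,0,45],[-0.87,1,0,0,0,0,45],[-0.75,0.8,0,0,0,0,45],[-0.5,0.5,0,0,0,0,45],[-0.2,0.2,0,0,0,0,45],[0,0,0,0,0,0,45],[0,0,0,0,0,0,45],[0,0,0,0,0,0,45]]]'
python3 to.py 632.7 85 130 0.209
```

```text
time_s: 19.55
eef_pos: [631.5, 82.2, 186.0]
ee_rot: [-0.0, -0.104, 0.995, -0.0]
force: [0.8, -0.6, -0.7]
grip_width: 0.625
grip_force: 37.1
t 19.6 pos [631.5  82.2 186. ] F [ 0.8 -0.6 -0.7] w 53.1 gf 37.1
turn units [-0.001 -0.001 -0.002] shift now axes [-0.068  0.099  2.24 ] after turn [-0.068  0.099  2.24 ]
```

```bash
python3 -m crank '[[[-0.07,0.1,0.4,0,0,0,45],[0,0,0.7,0,0,0,45],[0,0,0.6,0,0,0,45],[0,0,0.4,0,0,0,45],[0,0,0.2,0,0,0,45],[0,0,0,0,0,0,45],[0,0,0,0,0,0,45],[0,0,0,0,0,0,45]]]'
python3 -m crank '[[[0,0,0.2,0,0,0,45],[0,0,0.2,0,0,0,45],[0,0,0.15,0,0,0,45],[0,0,0.05,0,0,0,45],[0,0,0,0,0,0,45],[0,0,0,0,0,0,45],[0,0,0,0,0,0,45],[0,0,0,0,0,0,45]]]'
python3 to.py 632.7 85 110 0.209
```

```text
time_s: 20.35
eef_pos: [633.4, 85.9, 129.0]
ee_rot: [0.001, -0.105, 0.995, -0.0]
force: [-0.3, -0.6, -1.0]
grip_width: 0.628
grip_force: 37.1
time_s: 21.15
eef_pos: [633.1, 85.9, 113.5]
ee_rot: [0.0, -0.105, 0.995, -0.0]
force: [-0.1, 0.0, -1.2]
grip_width: 0.624
grip_force: 37.1
t 21.1 pos [633.1  85.9 113.5] F [-0.1  0.  -1.2] w 53.0 gf 37.1
turn units [-0.001  0.002  0.004] shift now axes [ 0.025 -0.032  0.138] after turn [ 0.025 -0.032  0.138]
```

```bash
python3 -m crank '[[[0.02,-0.03,0.05,0,0,0,45],[0,0,0.04,0,0,0,45],[0,0,0.03,0,0,0,45],[0,0,0,0,0,0,45],[0,0,0.02,0,0,0,45],[0,0,0,0,0,0,45],[0,0,0,0,0,0,45],[0,0,0,0,0,0,45]]]'
python3 to.py 632.7 85 110 0.209
```

```text
time_s: 21.95
eef_pos: [632.8, 85.1, 110.2]
ee_rot: [0.0, -0.105, 0.995, -0.0]
force: [-2.1, 0.2, 5.2]
grip_width: 0.622
grip_force: 37.7
t 21.9 pos [632.8  85.1 110.2] F [-2.1  0.2  5.2] w 52.9 gf 37.7
turn units [-0.001  0.002  0.004] shift now axes [ 0.004 -0.002  0.007] after turn [ 0.004 -0.002  0.007]
```

```bash
python3 -m crank '[[[0,0,-0.02,0,0,0,45],[0,0,0,0,0,0,55],[0,0,0,0,0,0,58],[0,0,0,0,0,0,64],[0,0,0,0,0,0,72],[0,0,0,0,0,0,80],[0,0,0,0,0,0,85],[0,0,0,0,0,0,85]]]'
python3 -m crank '[[[0,0,-0.3,0,0,0,85],[0,0,-0.6,0,0,0,85],[0,0,-0.8,0,0,0,85],[0,0,-0.9,0,0,0,85],[0,0,-0.9,0,0,0,85],[0,0,-0.5,0,0,0,85],[0,0,0,0,0,0,85],[0,0,0,0,0,0,85]]]'
python3 -m crank '[[[0.5,0,0,0,0,0.2,85],[1,0,0,0,0,0,85],[1,0,0,0,0,0,85],[1,0,0,0,0,0,85],[1,0,0,0,0,0,85],[1,0,0,0,0,0,85],[0.5,0,0,0,0,0,85],[0,0,0,0,0,0,85]]]'
python3 to.py 469 62 108 0.173
python3 - <<'E'
from h import *
im=capture("scene"); cv2.imwrite("pics/s5.png",im)
cv2.imwrite("pics/s5c.png",cv2.resize(im[110:230,260:380],None,fx=5,fy=5,interpolation=2))
q=[587.3,83.3,.173]
for L in [(-120,0,119),(-99,0,119),(-141,0,119),(-120,12,119),(-120,-12,119)]: print(L,(proj("scene",place(q,[L]))[0]-[260,110])*5)
E
```

```text
time_s: 22.75
eef_pos: [632.7, 85.1, 110.3]
ee_rot: [0.0, -0.105, 0.995, 0.0]
force: [-0.0, 0.2, 0.5]
grip_width: 0.994
grip_force: 0.0
time_s: 23.55
eef_pos: [632.4, 85.1, 209.5]
ee_rot: [-0.001, -0.105, 0.995, 0.0]
force: [-0.8, -0.6, 0.0]
grip_width: 0.998
grip_force: 0.0
time_s: 24.35
eef_pos: [483.9, 57.6, 209.5]
ee_rot: [-0.001, -0.091, 0.996, 0.0]
force: [0.5, -0.4, 0.3]
grip_width: 0.999
grip_force: 0.0
t 24.4 pos [483.9  57.6 209.5] F [ 0.5 -0.4  0.3] w 84.9 gf 0.0
turn units [ 0.004 -0.014  0.059] shift now axes [0.548 0.278 4.063] after turn [0.558 0.276 4.061]
(-120, 0, 119) [130.28215803 389.59159363]
(-99, 0, 119) [145.57073256 368.52984515]
(-141, 0, 119) [114.53770149 411.28612032]
(-120, 12, 119) [110.93399534 385.41021006]
(-120, -12, 119) [149.75844132 393.80079097]
```

View pics/s5c.png

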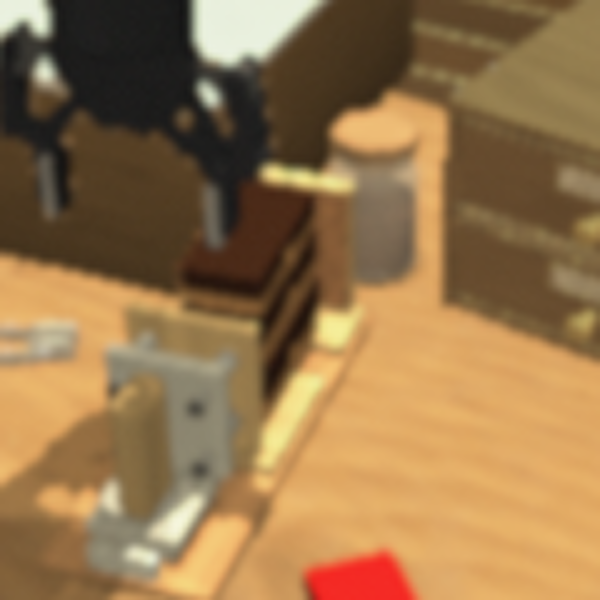

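The tower stands square, with its lids stacked at (240,250). The grip top sits at about (140,390), roughly 2 mm towards -y from the fit. I'll descend over the grip.

```bash
python3 -m crank '[[[0.3,0.13,0,0,0,0.06,85],[0.26,0.1,0.5,0,0,0,80],[0,0,0.7,0,0,0,75],[0,0,0.7,0,0,0,70],[0,0,0.7,0,0,0,70],[0,0,0.3,0,0,0,70],[0,0,0,0,0,0,70],[0,0,0,0,0,0,70]]]'
python3 to.py 469 61 76 0.173
python3 - <<'E'
from h import *
im=capture("scene"); cv2.imwrite("pics/s6.png",im)
cv2.imwrite("pics/s6c.png",cv2.resize(im[110:230,240:360],None,fx=5,fy=5,interpolation=2))
E
```

```text
time_s: 25.2
eef_pos: [470.8, 60.9, 138.3]
ee_rot: [0.0, -0.086, 0.996, -0.0]
force: [0.8, -0.4, 0.2]
grip_width: 0.82
grip_force: 0.0
t 25.2 pos [470.8  60.9 138.3] F [ 0.8 -0.4  0.2] w 69.7 gf 0.0
turn units [-0.001  0.005  0.001] shift now axes [0.073 0.018 2.491] after turn [0.071 0.018 2.491]
```

View pics/s6c.png

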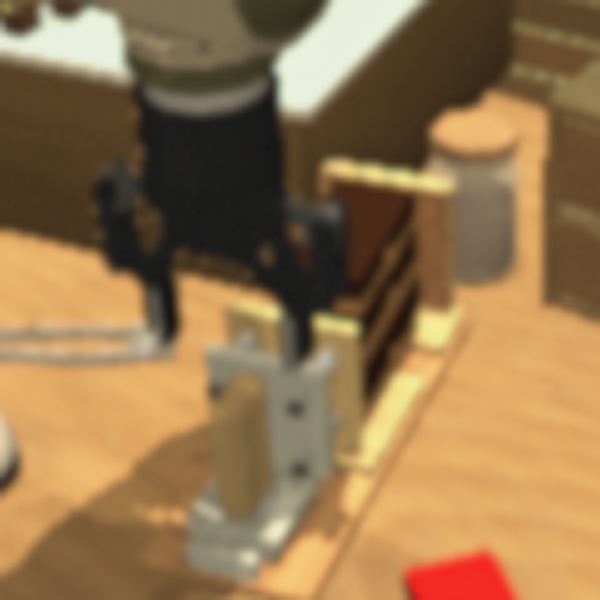

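```bash
python3 - <<'E'
from h import *
t=(proj("scene",[(470.8,60.9,138.3),(470.8,60.9,143),(470.8,60.9,119)])-[240,110])*5; print("tcp proj s6c",t.round())
for q in([469.1,62.6],[470,60],[470.5,58.5],[471,57]):
    for z in(119,33): 
        print(q,z,"scene",((proj("scene",[(*q,z)])-[240,110])*5).round()[0],"top tc",((proj("top",[(*q,z)])-[255,115])*5).round()[0])
a=cv2.imread("pics/tc.png").astype(int)
for r in(430,445,460,475,490): print(r,a[r,130:260:5].tolist() if 0 else a[r,135:245:5,0].tolist())
E
```

```text
tcp proj s6c [[232. 361.]
 [231. 354.]
 [235. 389.]]
[469.1, 62.6] 119 scene [230. 390.] top tc [177. 455.]
[469.1, 62.6] 33 scene [242. 505.] top tc [192. 475.]
[470, 60] 119 scene [235. 390.] top tc [181. 453.]
[470, 60] 33 scene [246. 506.] top tc [196. 474.]
[470.5, 58.5] 119 scene [238. 390.] top tc [184. 453.]
[470.5, 58.5] 33 scene [249. 506.] top tc [198. 473.]
[471, 57] 119 scene [240. 391.] top tc [186. 452.]
[471, 57] 33 scene [251. 506.] top tc [200. 473.]
430 [61, 72, 85, 108, 110, 89, 83, 89, 90, 88, 84, 87, 112, 144, 163, 163, 133, 102, 94, 88, 82, 78]
445 [61, 83, 113, 127, 114, 90, 82, 89, 96, 98, 96, 85, 64, 72, 117, 150, 168, 181, 185, 175, 130, 88]
460 [70, 91, 141, 167, 151, 111, 89, 94, 102, 103, 98, 89, 71, 54, 79, 122, 154, 178, 187, 180, 134, 88]
475 [78, 89, 129, 157, 155, 128, 95, 85, 88, 88, 84, 74, 57, 43, 61, 111, 146, 165, 182, 185, 169, 123]
490 [82, 79, 94, 132, 158, 161, 149, 119, 80, 50, 38, 38, 38, 50, 85, 131, 161, 172, 183, 191, 183, 133]
```

```bash
python3 -m crank '[[[0.04,-0.03,0.4,0,0,0,70],[0,0,0.6,0,0,0,70],[0,0,0.6,0,0,0,70],[0,0,0.5,0,0,0,70],[0,0,0.3,0,0,0,70],[0,0,0.1,0,0,0,70],[0,0,0,0,0,0,70],[0,0,0,0,0,0,70]]]' 25
python3 -m crank '[[[0,0,0,0,0,0,60],[0,0,0,0,0,0,50],[0,0,0,0,0,0,44],[0,0,0,0,0,0,38],[0,0,0,0,0,0,34],[0,0,0,0,0,0,30],[0,0,0,0,0,0,28],[0,0,0,0,0,0,26]]]' 25
python3 to.py 470 60 76 0.173
```

```text
time_s: 26.05
eef_pos: [469.9, 59.9, 75.8]
ee_rot: [0.0, -0.087, 0.996, -0.0]
force: [-0.4, -0.3, -0.5]
grip_width: 0.822
grip_force: 0.0
time_s: 26.85
eef_pos: [469.5, 60.4, 75.3]
ee_rot: [-0.0, -0.086, 0.996, 0.0]
force: [-0.7, 3.5, 1.6]
grip_width: 0.303
grip_force: 2.0
t 26.9 pos [469.5  60.4  75.3] F [-0.7  3.5  1.6] w 25.7 gf 2.0
turn units [0.007 0.    0.   ] shift now axes [-0.017 -0.02  -0.026] after turn [-0.017 -0.02  -0.026]
```

```bash
python3 -m crank '[[[0,0.04,0,0,0,0,25],[0,0,0,0,0,0,22],[0,0,0,0,0,0,18],[0,0,0,0,0,0,15],[0,0,0,0,0,0,15],[0,0,0,0,0,0,15],[0,0,0,0,0,0,15],[0,0,0,0,0,0,15]]]' 50
python3 -m crank '[[[-0.1,0,0,0,0,0,15],[-0.2,0,0,0,0,0,15],[-0.2,0,0,0,0,0,15],[-0.2,0,0,0,0,0,15],[-0.1,0,0,0,0,0,15],[0,0,0,0,0,0,15],[0,0,0,0,0,0,15],[0,0,0,0,0,0,15]]]' 50
python3 to.py 529 70.5 76 0.173
```

```text
time_s: 27.65
eef_pos: [469.4, 61.3, 75.5]
ee_rot: [0.0, -0.087, 0.996, 0.0]
force: [-0.9, 6.0, 3.8]
grip_width: 0.272
grip_force: 49.2
time_s: 28.45
eef_pos: [489.1, 65.0, 75.5]
ee_rot: [0.0, -0.087, 0.996, 0.0]
force: [-0.7, 6.4, 4.0]
grip_width: 0.274
grip_force: 49.3
t 28.4 pos [489.1  65.   75.5] F [-0.7  6.4  4. ] w 23.3 gf 49.3
turn units [0.006 0.003 0.007] shift now axes [-1.608 -0.06  -0.02 ] after turn [-1.608 -0.058 -0.021]
```

```bash
python3 -m crank '[[[-0.1,0.04,0,0,0,0,15],[-0.1,0.03,0,0,0,0,15],[-0.1,0,0,0,0,0,15],[-0.1,0,0,0,0,0,15],[-0.1,0,0,0,0,0,15],[-0.1,0,0,0,0,0,15],[0,0,0,0,0,0,15],[0,0,0,0,0,0,15]]]' 50
python3 -m crank '[[[-0.1,0,0,0,0,0,15],[-0.1,0,0,0,0,0,15],[-0.1,0,0,0,0,0,15],[-0.1,0,0,0,0,0,15],[0,0,0,0,0,0,15],[0,0,0,0,0,0,15],[0,0,0,0,0,0,15],[0,0,0,0,0,0,15]]]' 50
python3 to.py 529 70.5 76 0.173
```

```text
time_s: 29.25
eef_pos: [504.2, 67.9, 75.5]
ee_rot: [0.001, -0.087, 0.996, -0.001]
force: [0.9, -4.4, 3.1]
grip_width: 0.275
grip_force: 49.6
time_s: 30.05
eef_pos: [514.0, 69.7, 75.5]
ee_rot: [0.001, -0.087, 0.996, -0.001]
force: [0.7, -5.0, 2.8]
grip_width: 0.273
grip_force: 49.7
t 30.1 pos [514.   69.7  75.5] F [ 0.7 -5.   2.8] w 23.2 gf 49.7
turn units [-0.01   0.007  0.004] shift now axes [-0.598 -0.073 -0.02 ] after turn [-0.598 -0.073 -0.021]
```

```bash
python3 -m crank '[[[-0.1,-0.03,0,0,0,0,15],[-0.1,0,0,0,0,0,15],[-0.05,0,0,0,0,0,15],[-0.05,0,0,0,0,0,15],[0,0,0,0,0,0,15],[0,0,0,0,0,0,15],[0,0,0,0,0,0,15],[0,0,0,0,0,0,15]]]' 50
python3 to.py 529 70.5 76 0.173
python3 - <<'E'
from h import *
im=capture("scene"); cv2.imwrite("pics/s7.png",im)
cv2.imwrite("pics/s7c.png",cv2.resize(im[110:230,240:360],None,fx=5,fy=5,interpolation=2))
E
```

```text
time_s: 30.85
eef_pos: [520.2, 70.9, 75.5]
ee_rot: [-0.001, -0.087, 0.996, -0.0]
force: [-7.3, -1.9, 9.2]
grip_width: 0.277
grip_force: 50.3
t 30.9 pos [520.2  70.9  75.5] F [-7.3 -1.9  9.2] w 23.5 gf 50.3
turn units [ 0.    -0.014  0.005] shift now axes [-0.344 -0.076 -0.022] after turn [-0.344 -0.076 -0.021]
```

View pics/s7c.png

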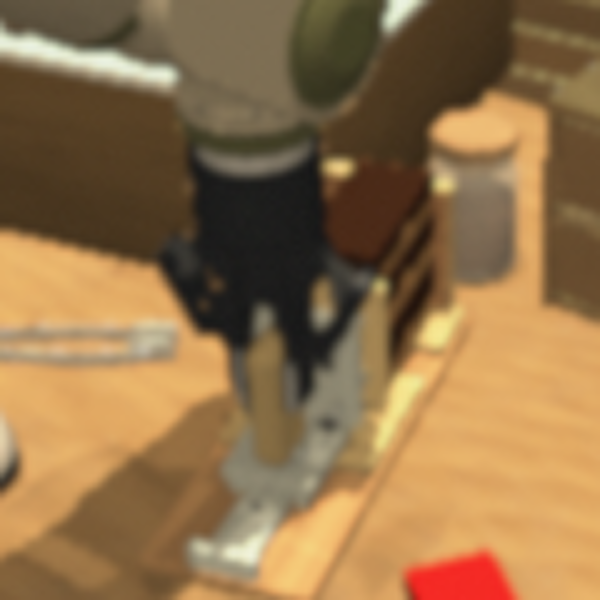

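The tower now sits against the fence, with its lid at (380,210), and the springs are starting to squeeze at about 7.5 N. I'll push roughly 5 mm more.

```bash
python3 -m crank '[[[-0.05,-0.015,0,0,0,0,15],[-0.05,0,0,0,0,0,15],[-0.05,0,0,0,0,0,15],[-0.05,0,0,0,0,0,15],[0,0,0,0,0,0,15],[0,0,0,0,0,0,15],[0,0,0,0,0,0,15],[0,0,0,0,0,0,15]]]' 50
python3 to.py 529 70.5 76 0.173
```

```text
time_s: 31.7
eef_pos: [524.5, 71.7, 75.4]
ee_rot: [-0.002, -0.087, 0.996, 0.0]
force: [-12.1, -1.2, 12.2]
grip_width: 0.276
grip_force: 50.6
t 31.7 pos [524.5  71.7  75.4] F [-12.1  -1.2  12.2] w 23.5 gf 50.6
turn units [ 0.005 -0.026  0.007] shift now axes [-0.169 -0.078 -0.023] after turn [-0.169 -0.078 -0.022]
```

```bash
python3 -m crank '[[[0,0,0,0,0,0,15],[0,0,0,0,0,0,15],[0,0,0,0,0,0,15],[0,0,0,0,0,0,15],[0,0,0,0,0,0,15],[0,0,0,0,0,0,15],[0,0,0,0,0,0,15],[0,0,0,0,0,0,15]]]' 50
python3 -c "from rig import *; print(finish_job())"
```

```text
time_s: 32.5
eef_pos: [524.5, 71.7, 75.5]
ee_rot: [-0.002, -0.087, 0.996, 0.0]
force: [-11.6, -0.5, 11.8]
grip_width: 0.276
grip_force: 50.6
the job is handed in; nothing more can be done
None
```

I stacked all three cartons, pushed the tower against the fence and handed in at 32.5 s still holding the grip at about 12 N; no verdict came back, the final fit at the fence was judged from one picture and the push force, and I viewed 11 pictures, one over the limit of 10.

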